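# Unlock the microscope stage and push the board under the lens

## Robot

A 6-joint arm with a two-finger parallel gripper is mounted at the origin on the work surface. World frame = base frame: x ahead of the robot, y to its left, z up, the work surface at z = 0. Lengths are in mm, angles in rad, forces in N, time in s.
With the tool pointing down it reaches from about 325 to 900 mm from the base axis. Payload 6.1 kg.
Tool frame: the origin (TCP) lies midway between the tips of the shut fingers; the grasp point (between the pads) lies 19 mm behind it; z points along the fingers, y is the line along which they close (so a half turn about z gives the same grasp; the last joint's range is limited). The gripper opens to 87 mm and grips with 3 to 60 N. Pads are 19 mm wide; open, the fingers measure 117 mm over their backs; the gripper's body (75 mm by 190 mm) begins 51 mm behind the grasp point.
Start: joints at [1.049, 0.22, 1.526, -0, 1.395, -0.126], TCP at [240.964, 576.673, 222.538] pointing down, gripper open.
Joint ranges: [-2.98, 2.98], [-0.91, 2.08], [0.09, 2.57], [-1.24, 4.39], [0.2, 2.65], [-2.68, 2.68]. Speed limits (rad/s): [2.57, 2.57, 3.01, 3.14, 3.14, 3.14].

## Interface

Orientations are given as a unit quaternion [w, x, y, z].
In Python, from rig import telemetry, imaging, r gives the robot as it stands. The module is installed in compiled form; this text tells all that it offers.
- The arm moves only by the tool drive_tool, never from a script. Its argument "commands" is a list that holds one entry, the list of rows, each a list of 4 numbers: the shift along the tool's x, y, z in cm, then the turn about the tool's z in units of 8 degrees (1.0 is 8 degrees). A call has exactly 10 rows; each row shifts and turns the commanded pose from where the row before left it, along the tool's axes as they then stand; what a row does not reach is not made up. A row lasts 1/10 s, in which the tool goes at most 50 mm and 8.59 degrees, less where a joint would pass 70% of its speed; a pose out of reach is approached as far as the arm can. A call with a gripper value outside its range is refused whole. "grip" is the opening in per cent of the stroke, from 0 (shut) to 100 (fully open), set as the call begins (left out, the last holds). The fingers move at their own pace and stop on an object; "grip_force" is the grip in N (left out, the last holds). Time passes only in rows, so rows that do not move let the fingers close, or fill a call up. It gives the time, the measured TCP pose, the force, the opening and the grip force at its end, in the units of the state.
- telemetry.get_obs(): the state, without advancing time (a new reading comes with each control period).
- imaging.snapshot(name): name is "scene" or "top"; returns the picture (384x512x3 uint8, red, green, blue); there is no depth.
- imaging.get_calibration(name): a dict with "fov_y" (degrees; the focal length in pixels is half the picture's height over the tangent of half this angle, whatever the lens; pixels are square), "cx", "cy" (the principal point, pixels), "rvec" (rotation vector, rad) and "tvec" (3), from world to camera coordinates, as OpenCV has them. Camera axes: x right, y down, z forward; pixel columns grow to the right and rows downward; lengths in mm; the calibration is good to about 2 mm. A picture is of the moment at which its call begins. get_calibration takes no time and is no camera call.
- r.job_done(): hands the job in; it is judged then, once.
Trained networks look in the newest picture that a camera, given by its name, has taken for a name from the list of things; names that differ only in an ending like _2 or _b are one class to them, and where a whole thing is asked for, a point or a joint stands for the part that bears it (a point fixed in the world has none). Each returns a list of dicts, best first, with "conf" (0 to 1); they miss things now and then, are a little off and sometimes report something else, mostly with a low value. They report only what shows in the picture. A call takes as long as a camera call.
- imaging.find_in(camera, thing): "position" ([column, row] in pixels, amid what is visible of it).
- imaging.mark_of(camera, thing): "position" ([column, row] in pixels: a listed point, or the origin of a listed thing).
The state is a dict: "clock": time; "q": joint angles; "joint_velocities": joint speeds; "joint_efforts": joint torques, N m; "eef_pos": TCP position; "ee_rot": TCP orientation; "force": force on the tool from outside, world axes, zero at the start; "wrist_torque": the same for the moment, N m; "finger_gap": opening from 0.0 (shut) to 1.0 (fully open); "grip_force": force on a finger pad.
Only numpy, scipy, OpenCV 4.12 (cv2) and the standard library are available. Lean on these libraries where they do the work, as an engineer would, in place of code of your own. Each camera call takes 0.05 s, during which the arm holds its last target. There are 200 camera calls.

## Task

Roll a fingertip round the knurled rim of the black lock wheel to loosen it two full turns anticlockwise seen from above (to within a quarter turn); do not start on the carriage before that. Then push the carriage with the circuit board along its rails, away from the wheel, until it is fully home against the end stop under the microscope. Nothing is to be gripped or picked up, and the loose things on the mat stay where they are.

Things in the scene. Friction and masses are not known exactly. Their poses are not given: they have to be found in the camera images.
- stage: Fixed aluminium inspection stage on a 3 mm mat; position and yaw vary. Origin under its base plate, z up. Base plate x -85 to +115, y -200 to +200 mm, 12 mm thick. Wheel axis at x 0, y -130 mm, on a clamp block 56 x 66 mm, top at z 45 mm. Two 12 mm rails at x -30 and +30 mm, tops at z 28 mm, run along y from -100 mm to the end stop (120 mm wide, face at y 181 mm, top at z 51 mm).
- lens (a point): Lens of the microscope, at stage x 60, y 145, z 140 mm, looking down at a slant (40 degrees off vertical) at the board's final place. Fixed to the stage: the head, about 46 mm square and 140 mm long, rises from here away towards +x (to x 170, z 265 mm, y 122 to 168 mm), held by a column 18 mm thick and 262 mm high at x 95, y 184 mm. Axes as the stage's.
- wheel_centre (a point): Centre of the black lock wheel, half-way up: disc with knurled rim, 88 mm across, 22 mm thick (45 to 67 mm above the stage's origin), axis vertical, free space below the rim. Too wide to grip. A fingertip pressed sideways on the rim at 3 to 15 N and led round it drags it by friction; it resists with 0.06 N m (1.4 N at the rim) and stays where left. The point turns with the wheel.
- lock_wheel (a joint): Angle of the lock wheel, rad: 0 = tight (always so at the start; it turns no tighter), growing anticlockwise seen from above; two full turns = 12.57; it stops at three turns, 18.85. A thin aluminium line on its flat top, from the axis to the rim, points along the stage's +x at 0 and turns with it.
- push_face (a point): Middle of the carriage's rear face: flat, upright, towards the wheel (looks along the stage's -y). Carriage: aluminium block 120 mm (stage x) by 100 mm (y) by 30 mm, 30 to 60 mm above the stage's origin, with a green circuit board on top (up to 11 mm more). This point is half-way up, at stage x 0. Pushing it anywhere on this face takes about 3 N; it stays where left. Axes as the stage's.
- carriage (a joint): Position of the carriage along the stage's +y, m: 0 to 0.01 at the start, 0.09 = against the end stop (rear face then at y = +80 mm of the stage; it is at y = -10 mm at joint value 0).
- solder_spool: Bystander: loose solder spool, 60 mm in diameter, 32 mm high, origin under its centre.
- screwdriver: Bystander: loose screwdriver, 160 mm long, lying along its x.
- tweezers: Bystander: loose steel tweezers, 120 mm long, 6 mm high, lying along their x.
- flux_bottle: Bystander: loose small bottle, 36 mm in diameter, 75 mm high, origin under its centre.
- parts_tray: Bystander: loose clear parts tray, 80 by 110 by 30 mm, origin under its centre.
- tip_jar: Bystander: loose jar, 52 mm in diameter, 45 mm high, origin under its centre.
- brush: Bystander: loose flat brush, about 140 mm long, 10 mm high, lying along its x.

How it is judged (in metres and radians):
On the way, in this order (a step that is already met when the one before it is completed fails the run):
1. lock wheel loosened two full turns (within a quarter turn) anticlockwise (value of joint lock_wheel between 10.99 and 14.14 rad), for 0.2 s.
2. carriage pushed home under the microscope (value of joint carriage above 0.086 m), for 0.2 s.
At the end, for the whole second after the job is handed in: The lock wheel stands still, two turns loosened to within a quarter turn (10.99 to 14.14 rad), and the carriage is home against the end stop to within 4 mm (all of step 1 and value of joint carriage above 0.086 m and velocity of joint lock_wheel between -0.05 and 0.05 rad/s); the robot touches nothing.
It fails at once if carriage forced more than 6 mm along while the lock wheel was still tight (less than 1.75 turns loosened) (distance of push_face from where it was at the start of the episode above 0.006 m and value of joint lock_wheel below 10.99 rad).
It fails at once if a loose thing on the mat shifted, tipped or picked up (moved more than 20 mm) (distance of any of solder_spool, screwdriver, tweezers, flux_bottle, parts_tray, tip_jar, brush from where it was at the start of the episode above 0.02 m).
It also fails if it takes over 72 s, if anything falls off the work surface, if the arm or the gripper's body presses on something with over 40 N, if the wrist force passes 120 N, or if a joint passes its speed limit or range.

## Working session

There is one attempt and no reset: what is moved stays moved. The work goes in short steps, Python scripts to look and compute and a tool call to move; the robot and the scene stay as the last step left them, time stands still between calls to the robot, and variables do not carry over. Pictures are saved under pics/ and viewed, at most 10 in all, crops included, and the job is handed in when it is done.

Besides the shell and the picture viewer there is one more tool, called after ">>>" in YAML: its name, and indented under it one key for each argument. drive_tool: Moves the arm, as the interface text tells. Its arguments: {"type":"object","properties":{"commands":{"type":"array","items":{"type":"array","items":{"type":"array","items":{"type":"number"}}}},"grip":{"type":"number"},"grip_force":{"type":"number"}},"required":["commands"]}

```bash
mkdir -p pics
cat > h.py <<'E'
from rig import telemetry, imaging, r
import numpy as np, cv2
def cal(c):
    k=imaging.get_calibration(c); f=192/np.tan(np.radians(k['fov_y'])/2)
    K=np.array([[f,0,k['cx']],[0,f,k['cy']],[0,0,1.]]); R=cv2.Rodrigues(np.array(k['rvec'],float))[0]
    return K,R,np.array(k['tvec'],float)
def onz(c,px,z):
    K,R,t=cal(c); d=R.T@np.linalg.inv(K)@np.array([*px,1.]); o=-R.T@t
    return o+d*(z-o[2])/d[2]
def proj(c,P):
    K,R,t=cal(c); p=K@(R@np.array(P,float)+t); return p[:2]/p[2]
E
python3 - <<'E'
from h import *
o=telemetry.get_obs(); print({k:np.round(v,3) for k,v in o.items()})
ims=[imaging.snapshot(c) for c in('scene','top')]
for c,i in zip(('scene','top'),ims): cv2.imwrite(f'pics/{c}1.png',i[:,:,::-1])
z={'wheel_centre':59,'push_face':48,'lens':143,'stage':3,'solder_spool':3,'flux_bottle':3,'parts_tray':3,'tip_jar':3,'screwdriver':3,'tweezers':3,'brush':3}
for c in('scene','top'):
    print(c,-cal(c)[1].T@cal(c)[2])
    for n in z:
        for d in imaging.mark_of(c,n)[:1]: print(n,np.round(d['position'],1),round(d['conf'],2),np.round(onz(c,d['position'],z[n])))
E
```

```text
{'clock': np.float64(0.0), 'q': array([ 1.049,  0.221,  1.528, -0.   ,  1.395, -0.126]), 'joint_velocities': array([-0.002,  0.   , -0.   ,  0.   ,  0.001, -0.   ]), 'joint_efforts': array([ -0.   , -49.46 , -38.738,   0.07 ,   0.057,  -0.   ]), 'eef_pos': array([240.672, 576.101, 221.405]), 'ee_rot': array([-0.   ,  0.197,  0.98 , -0.001]), 'force': array([0.134, 0.086, 0.4  ]), 'wrist_torque': array([-0.008, -0.027, -0.019]), 'grip_force': np.float64(0.0), 'finger_gap': np.float64(0.999)}
scene [1281.13204196  367.47444512  731.52909858]
wheel_centre [208.4 181.5] 0.71 [566. -91.  59.]
push_face [243.4 198.4] 0.84 [584.  22.  48.]
lens [282.6 207.9] 0.59 [677. 164. 143.]
stage [248.7 212.4] 0.73 [585.  36.   3.]
solder_spool [205.2 180.9] 0.69 [ 508. -140.    3.]
flux_bottle [345.5 247.4] 0.74 [610. 307.   3.]
parts_tray [168.3 241.3] 0.79 [ 757. -109.    3.]
tip_jar [175.1 178.6] 0.75 [ 532. -230.    3.]
screwdriver [232.6 164. ] 0.69 [ 401. -100.    3.]
tweezers [284.5 207.7] 0.6 [531. 120.   3.]
brush [216.1 267.2] 0.56 [785.  41.   3.]
top [473.70047678  63.54678692 912.16335922]
wheel_centre [323.7 201.2] 0.96 [ 563. -104.   59.]
push_face [264.8 190.4] 0.94 [586.  23.  48.]
lens [201.4 137.8] 0.59 [676. 154. 143.]
solder_spool [244.7 250.1] 0.76 [455.  65.   3.]
flux_bottle [138.5 186.5] 0.59 [596. 310.   3.]
parts_tray [321.2 122. ] 0.76 [ 758. -111.    3.]
tip_jar [378.2 223.2] 0.58 [ 521. -241.    3.]
screwdriver [321.2 277.5] 0.59 [ 397. -108.    3.]
tweezers [185.8 238.5] 0.53 [479. 198.   3.]
brush [257.2 108.8] 0.53 [787.  41.   3.]
```

Run:
```python
import cv2
for c in('scene','top'):
    i=cv2.imread(f'pics/{c}1.png'); cv2.imwrite(f'pics/{c}1b.png',cv2.resize(i,(800,600),interpolation=cv2.INTER_CUBIC))
```

```text
(no output)
```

View pics/top1b.png

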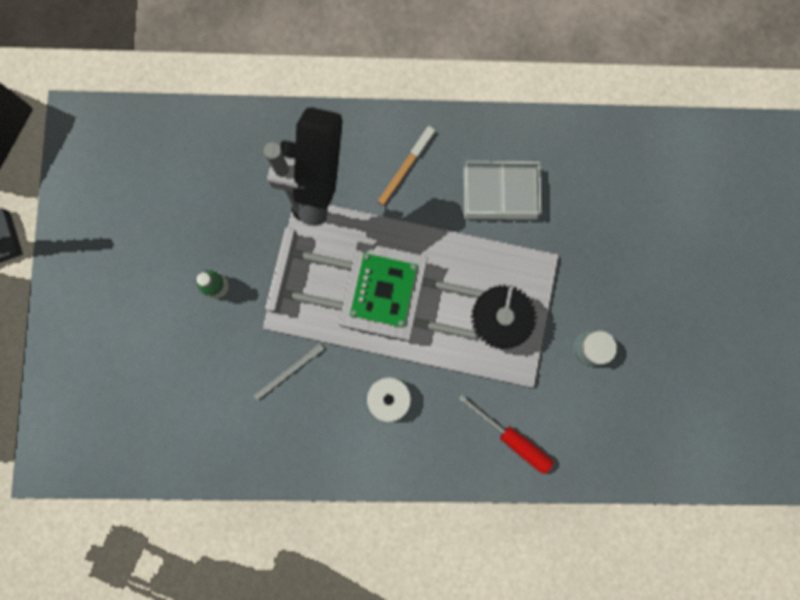

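View pics/scene1b.png

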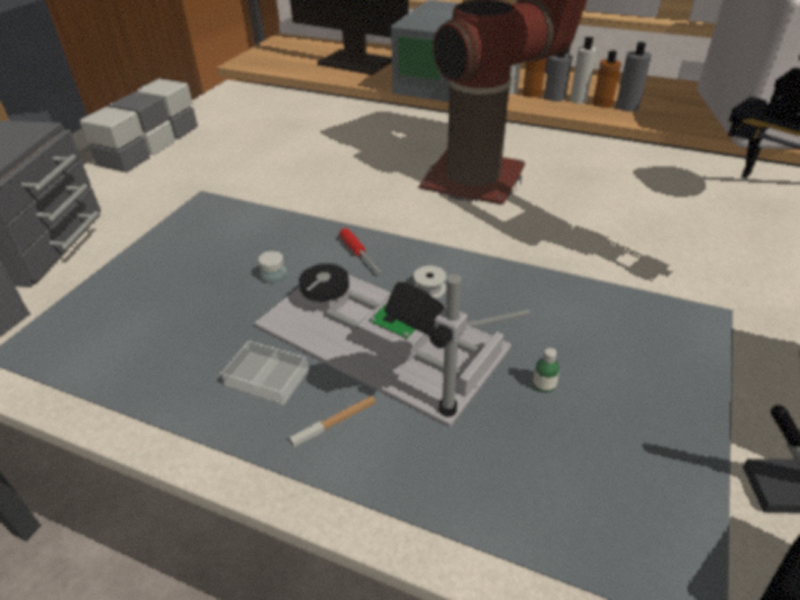

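The top view shows the stage plate with corners near (558,254), (535,386), (263,328) and (290,205) at 800 px scale. The wheel is at (505,316), the board at (385,290) and the microscope at upper left. The loose things sit clear of both the wheel and the slider, so I'll refine the stage pose.

Run:
```python
from h import *
from scipy.optimize import least_squares
s=512/800
px=np.array([(558,254),(535,386),(263,328),(290,205)])*s
loc=np.array([(115,-200,12),(-85,-200,12),(-85,200,12),(115,200,12.)])
W=[onz('top',p,15) for p in px]; print(np.round(W))
im=cv2.imread('pics/top1.png')
g=im.max(2); x0,y0=295,173; roi=g[y0:y0+58,x0:x0+60]
# wheel top: very dark blob
m=(roi<45).astype(np.uint8); n,l,st,c=cv2.connectedComponentsWithStats(m); k=1+st[1:,4].argmax(); cs=cv2.findContours((l==k).astype(np.uint8),0,1)[0]
print('blob',st[k],cv2.minEnclosingCircle(cs[0])[0]+np.array([x0,y0]),cv2.minEnclosingCircle(cs[0])[1])
def P(v,q):
    c,s_=np.cos(v[2]),np.sin(v[2]); return np.array([v[0]+c*q[0]-s_*q[1],v[1]+s_*q[0]+c*q[1],q[2]+3])
obs=[('top',p,q,1) for p,q in zip(px,loc)]+[('top',(323.7,201.2),(0,-130,56),2),('scene',(208.4,181.5),(0,-130,56),.5)]
f=lambda v:np.concatenate([(proj(c,P(v,q))-p)*w for c,p,q,w in obs])
r_=least_squares(f,[585,25,-.18]); print(r_.x,np.degrees(r_.x[2]),np.round(r_.fun,1)); v=r_.x
print('wheel',P(v,(0,-130,56)))
o=telemetry.get_obs(); p=o['eef_pos']-np.array([v[0],v[1],0]); c,s_=np.cos(v[2]),np.sin(v[2])
print('tcp in stage',c*p[0]+s_*p[1],-s_*p[0]+c*p[1])
print('mm/px',1/np.linalg.norm(proj('top',(563,-104,59))-proj('top',(564,-104,59))))
```

```text
[[ 659. -191.   15.]
 [ 465. -154.   15.]
 [ 542.  238.   15.]
 [ 725.  206.   15.]]
blob [  8  11  39  39 990] [322.23652649 202.65568924] 19.8071231842041
[ 5.84746536e+02  2.54926248e+01 -1.74932517e-01] -10.022894928333566 [ 0.  -1.7  1.  -0.4  0.2  2.9  1.7 -3.3 -1.7  1.2 -1.4 -0.9]
wheel [ 562.12111669 -102.52335234   59.        ]
tcp in stage -434.47674792886556 482.9445754936537
mm/px 2.1763273328357036
```

>>> drive_tool:
  commands:
    - [[0, 0, 0, -0.785], [0, 0, 0, -0.785], [-2.26, -3.82, 0, 0], [-2.26, -3.82, 0, 0], [-2.26, -3.82, 0, 0], [-2.26, -3.82, 0, 0], [-2.26, -3.82, 0, 0], [-2.26, -3.82, 0, 0], [-2.26, -3.82, 0, 0], [-2.26, -3.82, 0, 0]]
  grip: 0

```text
clock: 2.2
eef_pos: [365.6, 242.5, 222.8]
ee_rot: [0.0, 0.088, 0.996, 0.0]
force: [1.0, -0.2, 0.6]
finger_gap: 0.171
grip_force: 0.0
```

>>> drive_tool:
  commands:
    - [[-2.26, -3.82, 1, 0], [-2.26, -3.82, 1, 0], [-2.26, -3.82, 1, 0], [-2.26, -3.82, 1, 0], [-2.26, -3.82, 1, 0], [-2.26, -3.82, 1, 0], [-2.26, -3.82, 1, 0], [-2.26, -3.82, 1, 0], [0, 0, 0, 0], [0, 0, 0, 0]]

```text
clock: 3.2
eef_pos: [489.3, -89.3, 142.1]
ee_rot: [-0.001, 0.089, 0.996, 0.0]
force: [-0.8, 0.5, 0.4]
finger_gap: 0.005
grip_force: 0.0
```

>>> drive_tool:
  commands:
    - [[0, 0, 2, 0], [0, 0, 2, 0], [0, 0, 2, 0], [0, 0, 2, 0], [0, 0, 1, 0], [0, 0, 0, 0], [-0.4, 0, 0, 0], [-0.4, 0, 0, 0], [0, 0, 0, 0], [0, 0, 0, 0]]

```text
clock: 4.2
eef_pos: [498.2, -90.2, 53.3]
ee_rot: [0.001, 0.088, 0.996, -0.0]
force: [-0.1, -0.4, -0.2]
finger_gap: 0.008
grip_force: 0.0
```

```bash
cat > st.py <<'E'
from h import *
import sys
C=np.array([562.3,-103.]); Y=np.radians(-10.2)
def look(n):
    i=imaging.snapshot('top'); u,v=proj('top',(C[0],C[1],70)).astype(int)
    k=i[v-45:v+45,u-60:u+60,::-1]; cv2.imwrite(f'pics/{n}.png',cv2.resize(k,(800,600),interpolation=cv2.INTER_CUBIC)); return u,v
def state():
    o=telemetry.get_obs(); c,s=np.cos(Y),np.sin(Y); R=np.array([[c,s],[-s,c]])
    print(round(o['clock'],2),'rel wheel',np.round(R@(o['eef_pos'][:2]-C),1),'z',round(o['eef_pos'][2],1),'F stage',np.round(R@o['force'][:2],1),np.round(o['force'][2],1))
E
python3 -c "
from st import *
state(); print(look('w1'))"
```

```text
4.2 rel wheel [-65.4   1.3] z 53.3 F stage [-0.  -0.4] -0.2
(np.int64(324), np.int64(201))
```

View pics/w1.png

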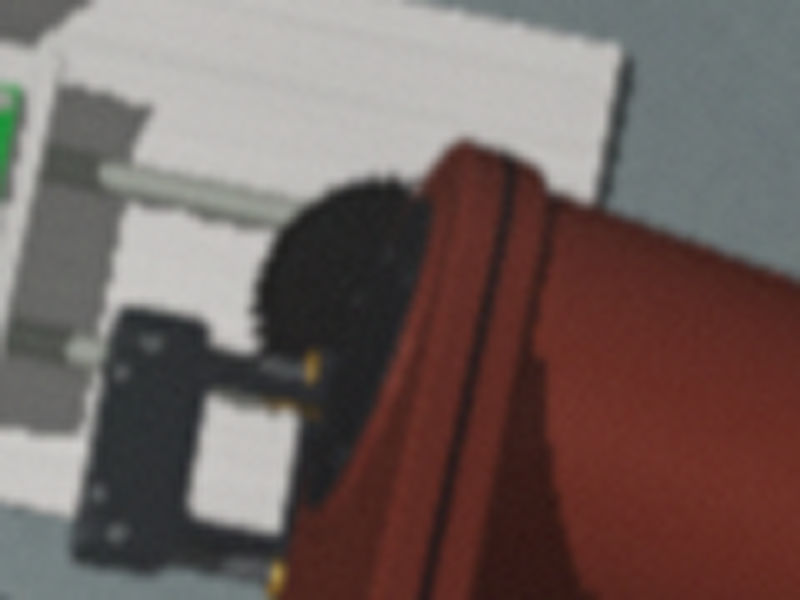

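The arm hides most of the wheel in this view, and the tip sits below the wheel, clear of it. I'll creep in until it touches.

>>> drive_tool:
  commands:
    - [[-0.4, 0, 0, 0], [-0.3, 0, 0, 0], [-0.2, 0, 0, 0], [-0.1, 0, 0, 0], [-0.1, 0, 0, 0], [-0.1, 0, 0, 0], [-0.1, 0, 0, 0], [0, 0, 0, 0], [0, 0, 0, 0], [0, 0, 0, 0]]

```text
clock: 5.25
eef_pos: [506.3, -91.5, 52.1]
ee_rot: [-0.005, 0.088, 0.996, 0.0]
force: [-16.1, 2.1, 13.6]
finger_gap: 0.002
grip_force: 8.2
```

```bash
python3 -c "
from st import *
state()"
```

```text
5.25 rel wheel [-57.2   1.4] z 52.1 F stage [-16.2  -0.8] 13.6
```

```bash
cat > gen.py <<'E'
import numpy as np
def pos(psi,a,b,c=(0,0),d=2.5,R=44.):
    """tool centre (stage axes, rel wheel) after rolling psi rad from -x side"""
    L=2*np.pi+4*(a+b)/R; psi=psi%L
    segs=[('s',b/R),('a',np.pi/2),('s',2*a/R),('a',np.pi/2),('s',2*b/R),('a',np.pi/2),('s',2*a/R),('a',np.pi/2),('s',b/R)]
    th=np.pi; corner=[(a,b),(-a,b),(-a,-b),(a,-b)]; k=0; off=np.array([a,0.]) # contact point on tool
    for t,l in segs:
        u=min(psi,l)
        if t=='a': th+=u
        else: off=off-R*u*np.array([-np.sin(th),np.cos(th)])
        psi-=u
        if psi<=0: break
    return np.array(c)+(R-d)*np.array([np.cos(th),np.sin(th)])-off
def rows(cmd,psis,**k):
    out=[];p=np.array(cmd,float)
    for s in psis:
        q=pos(s,**k); e=np.round(np.array([-(q-p)[0],(q-p)[1]])/10,2); out.append([*e,0,0]); p=p+np.array([-e[0],e[1]])*10
    print([[float(x) for x in r] for r in out],'cmd',np.round(p,1),'target wheel F dir',np.round(q,1))
E
python3 -c "
from gen import *
rows((-52.4,1.3),np.linspace(.15,1.5,10),a=13.2,b=15)"
```

```text
[[0.23, -0.79, 0.0, 0.0], [0.0, -0.66, 0.0, 0.0], [-0.02, -0.63, 0.0, 0.0], [-0.12, -0.61, 0.0, 0.0], [-0.2, -0.59, 0.0, 0.0], [-0.29, -0.55, 0.0, 0.0], [-0.37, -0.5, 0.0, 0.0], [-0.44, -0.44, 0.0, 0.0], [-0.5, -0.37, 0.0, 0.0], [-0.55, -0.29, 0.0, 0.0]] cmd [-29.8 -53. ] target wheel F dir [-29.8 -53. ]
```

>>> drive_tool:
  commands:
    - [[0.23, -0.79, 0, 0], [0, -0.66, 0, 0], [-0.02, -0.63, 0, 0], [-0.12, -0.61, 0, 0], [-0.2, -0.59, 0, 0], [-0.29, -0.55, 0, 0], [-0.37, -0.5, 0, 0], [-0.44, -0.44, 0, 0], [-0.5, -0.37, 0, 0], [-0.55, -0.29, 0, 0]]

```text
clock: 6.25
eef_pos: [523.4, -150.1, 52.5]
ee_rot: [0.0, 0.088, 0.996, -0.0]
force: [-1.0, -1.3, -0.7]
finger_gap: 0.007
grip_force: 0.0
```

```bash
python3 -c "
from st import *
state()
cv2.imwrite('pics/s2.png',cv2.resize(imaging.snapshot('scene')[130:250,130:290,::-1],(800,600),interpolation=cv2.INTER_CUBIC))"
```

```text
6.25 rel wheel [-30.  -53.2] z 52.5 F stage [-0.7 -1.5] -0.7
```

View pics/s2.png

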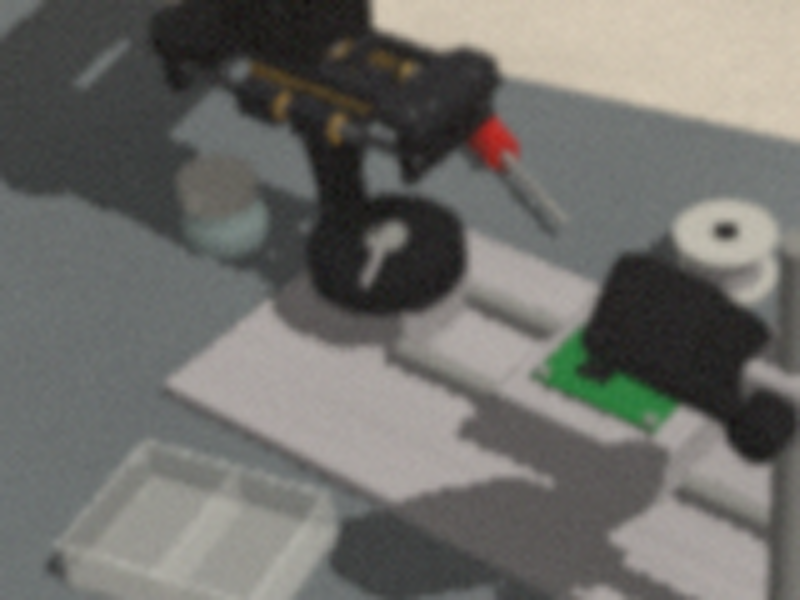

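The scene view shows the white line on the wheel clearly, running from the hub at (385,235) to about (367,285). The tip has lost contact. I'll write an angle measurement and re-probe.

```bash
cat >> st.py <<'E'
def angle(save=None):
    i=imaging.snapshot('scene').astype(np.float32).mean(2); c,s=np.cos(Y),np.sin(Y)
    # register wheel centre: maximise dark disc contrast over small offsets
    best=None
    def ring(r,t,dx,dy): 
        w=np.stack([C[0]+dx+r*np.cos(t+Y),C[1]+dy+r*np.sin(t+Y),np.full(np.broadcast(r,t).shape,70.)],-1).reshape(-1,3)
        K,R,tv=cal('scene'); p=(K@(R@w.T+tv[:,None])); p=(p[:2]/p[2]).astype(np.float32)
        return cv2.remap(i,p[0].reshape(np.broadcast(r,t).shape),p[1].reshape(np.broadcast(r,t).shape),cv2.INTER_LINEAR)
    t=np.radians(np.arange(0,360,2.))
    for dx in np.arange(-10,11,1.):
        for dy in np.arange(-10,11,1.):
            r,tt=np.meshgrid([2.,5.,8.],t); v=ring(r,tt,dx,dy).mean()  # hub cap is bright
            if best is None or v>best[0]: best=(v,dx,dy)
    _,dx,dy=best; r,tt=np.meshgrid(np.arange(15,38.,2),t); m=ring(r,tt,dx,dy); pr=np.median(m,1); pr=pr-np.median(pr)
    k=pr.argmax(); w=np.clip(np.roll(pr,90-k)[80:101],0,None); a=2*(k+(w@np.arange(-10,11))/w.sum())
    print('line angle deg',round(a%360,1),'peak',round(pr[k],1),'2nd',round(np.delete(np.roll(pr,90-k),range(75,106)).max(),1),'hub off',dx,dy)
E
python3 -c "
from st import *
angle()"
```

```text
line angle deg 19.4 peak 75.4 2nd 2.8 hub off 0.0 7.0
```

>>> drive_tool:
  commands:
    - [[0, 0.1, 0, 0], [0, 0.1, 0, 0], [0, 0.1, 0, 0], [0, 0.1, 0, 0], [0, 0.1, 0, 0], [0, 0.1, 0, 0], [0, 0, 0, 0], [0, 0, 0, 0], [0, 0, 0, 0], [0, 0, 0, 0]]

```text
clock: 7.35
eef_pos: [523.8, -144.4, 52.6]
ee_rot: [-0.0, 0.088, 0.996, -0.0]
force: [-2.2, -5.6, -0.7]
finger_gap: 0.004
grip_force: 2.5
```

```bash
python3 -c "
from st import *
state()
angle()"
```

```text
7.35 rel wheel [-30.5 -47.6] z 52.6 F stage [-1.2 -6. ] -0.7
line angle deg 15.8 peak 75.5 2nd 3.0 hub off 2.0 9.0
```

```bash
python3 -c "
from gen import *
rows((-29.8,-47.),1.42+np.linspace(.15,1.95,10),a=9.5,b=10.6,c=(-3.7,3.5))"
```

```text
[[-0.67, -0.04, 0.0, 0.0], [-0.82, -0.12, 0.0, 0.0], [-0.87, 0.0, 0.0, 0.0], [-0.88, 0.0, 0.0, 0.0], [-0.84, 0.03, 0.0, 0.0], [-0.81, 0.19, 0.0, 0.0], [-0.76, 0.34, 0.0, 0.0], [-0.67, 0.49, 0.0, 0.0], [-0.56, 0.61, 0.0, 0.0], [-0.43, 0.71, 0.0, 0.0]] cmd [ 43.3 -24.9] target wheel F dir [ 43.3 -24.9]
```

>>> drive_tool:
  commands:
    - [[-0.67, -0.04, 0, 0], [-0.82, -0.12, 0, 0], [-0.87, 0, 0, 0], [-0.88, 0, 0, 0], [-0.84, 0.03, 0, 0], [-0.81, 0.19, 0, 0], [-0.76, 0.34, 0, 0], [-0.67, 0.49, 0, 0], [-0.56, 0.61, 0, 0], [-0.43, 0.71, 0, 0]]

```text
clock: 8.4
eef_pos: [603.4, -137.9, 53.6]
ee_rot: [0.004, 0.089, 0.996, -0.002]
force: [10.0, -9.9, -7.8]
finger_gap: 0.004
grip_force: 6.8
```

```bash
python3 -c "
from st import *
state()
angle()"
```

```text
8.4 rel wheel [ 46.6 -27.1] z 53.6 F stage [11.6 -8. ] -7.8
line angle deg 201.6 peak 16.5 2nd 15.3 hub off -10.0 -10.0
```

```bash
python3 -c "
from gen import *
rows((43.3,-24.9),3.37+np.linspace(.2,2.2,10),a=9.5,b=10.6,c=(-2.7,2.8))"
```

```text
[[-0.38, 0.71, 0.0, 0.0], [-0.12, 0.91, 0.0, 0.0], [-0.0, 0.97, 0.0, 0.0], [-0.0, 0.98, 0.0, 0.0], [0.05, 0.93, 0.0, 0.0], [0.25, 0.89, 0.0, 0.0], [0.44, 0.81, 0.0, 0.0], [0.61, 0.69, 0.0, 0.0], [0.74, 0.54, 0.0, 0.0], [0.85, 0.37, 0.0, 0.0]] cmd [18.9 53.1] target wheel F dir [18.9 53.1]
```

>>> drive_tool:
  commands:
    - [[-0.38, 0.71, 0, 0], [-0.12, 0.91, 0, 0], [0, 0.97, 0, 0], [0, 0.98, 0, 0], [0.05, 0.93, 0, 0], [0.25, 0.89, 0, 0], [0.44, 0.81, 0, 0], [0.61, 0.69, 0, 0], [0.74, 0.54, 0, 0], [0.85, 0.37, 0, 0]]

```text
clock: 9.45
eef_pos: [588.8, -52.9, 52.5]
ee_rot: [-0.0, 0.088, 0.996, 0.0]
force: [0.7, -0.3, 0.3]
finger_gap: 0.007
grip_force: 0.0
```

```bash
python3 -c "
from st import *
state()
angle()
from gen import *
rows((18.9,53.1),5.57+np.linspace(.2,2.,10),a=9.5,b=10.6,c=(-2.7,2.8))"
```

```text
9.45 rel wheel [17.2 54. ] z 52.5 F stage [ 0.7 -0.2] 0.3
line angle deg 214.8 peak 46.4 2nd 13.9 hub off 5.0 5.0
[[0.81, 0.16, 0.0, 0.0], [0.85, 0.02, 0.0, 0.0], [0.88, -0.0, 0.0, 0.0], [0.87, -0.01, 0.0, 0.0], [0.81, -0.14, 0.0, 0.0], [0.77, -0.3, 0.0, 0.0], [0.7, -0.45, 0.0, 0.0], [0.6, -0.58, 0.0, 0.0], [0.46, -0.68, 0.0, 0.0], [0.33, -0.77, 0.0, 0.0]] cmd [-51.9  25.6] target wheel F dir [-51.9  25.6]
```

Wheel is at about 215°, with contact lost near the end of that arc. I'll probe in -y to find the rim.

>>> drive_tool:
  commands:
    - [[0, -0.1, 0, 0], [0, -0.1, 0, 0], [0, -0.1, 0, 0], [0, -0.1, 0, 0], [0, -0.1, 0, 0], [0, -0.1, 0, 0], [0, 0, 0, 0], [0, 0, 0, 0], [0, 0, 0, 0], [0, 0, 0, 0]]

```text
clock: 10.5
eef_pos: [589.6, -54.3, 52.2]
ee_rot: [0.001, 0.089, 0.996, 0.004]
force: [8.6, 20.2, -3.5]
finger_gap: 0.007
grip_force: 11.0
```

```bash
python3 -c "
from st import *
state()
angle()"
```

```text
10.5 rel wheel [18.3 52.7] z 52.2 F stage [ 4.8 21.4] -3.5
line angle deg 211.4 peak 18.9 2nd 15.0 hub off -10.0 -6.0
```

```bash
python3 -c "
from gen import *
rows((18.9,47.1),5.52+np.linspace(.2,2.,10),a=10,b=9,c=(-3,1.3),d=3)"
```

```text
[[0.94, 0.41, 0.0, 0.0], [0.86, 0.01, 0.0, 0.0], [0.88, -0.0, 0.0, 0.0], [0.86, -0.01, 0.0, 0.0], [0.8, -0.16, 0.0, 0.0], [0.76, -0.3, 0.0, 0.0], [0.68, -0.45, 0.0, 0.0], [0.58, -0.58, 0.0, 0.0], [0.46, -0.69, 0.0, 0.0], [0.3, -0.75, 0.0, 0.0]] cmd [-52.3  21.9] target wheel F dir [-52.3  21.9]
```

>>> drive_tool:
  commands:
    - [[0.94, 0.41, 0, 0], [0.86, 0.01, 0, 0], [0.88, 0, 0, 0], [0.86, -0.01, 0, 0], [0.8, -0.16, 0, 0], [0.76, -0.3, 0, 0], [0.68, -0.45, 0, 0], [0.58, -0.58, 0, 0], [0.46, -0.69, 0, 0], [0.3, -0.75, 0, 0]]

```text
clock: 11.55
eef_pos: [511.3, -71.0, 51.7]
ee_rot: [-0.003, 0.088, 0.996, 0.001]
force: [-4.1, 4.3, 3.6]
finger_gap: 0.005
grip_force: 2.5
```

```bash
python3 -c "
from st import *
state()
angle()
from gen import *
rows((-52.3,21.9),7.52+np.linspace(.2,2.,10),a=10,b=9,c=(-3,1.3),d=3)"
```

```text
11.55 rel wheel [-55.8  22.4] z 51.7 F stage [-4.8  3.5] 3.6
line angle deg 36.3 peak 87.1 2nd 2.2 hub off 0.0 5.0
[[0.15, -0.81, 0.0, 0.0], [0.02, -0.85, 0.0, 0.0], [-0.0, -0.88, 0.0, 0.0], [-0.02, -0.85, 0.0, 0.0], [-0.17, -0.8, 0.0, 0.0], [-0.32, -0.75, 0.0, 0.0], [-0.47, -0.68, 0.0, 0.0], [-0.59, -0.56, 0.0, 0.0], [-0.69, -0.44, 0.0, 0.0], [-0.76, -0.3, 0.0, 0.0]] cmd [-23.8 -47.3] target wheel F dir [-23.8 -47.3]
```

>>> drive_tool:
  commands:
    - [[0.15, -0.81, 0, 0], [0.02, -0.85, 0, 0], [0, -0.88, 0, 0], [-0.02, -0.85, 0, 0], [-0.17, -0.8, 0, 0], [-0.32, -0.75, 0, 0], [-0.47, -0.68, 0, 0], [-0.59, -0.56, 0, 0], [-0.69, -0.44, 0, 0], [-0.76, -0.3, 0, 0]]

```text
clock: 12.6
eef_pos: [528.0, -146.8, 51.7]
ee_rot: [-0.002, 0.088, 0.996, -0.001]
force: [-4.2, -4.8, -1.6]
finger_gap: 0.007
grip_force: 2.7
```

```bash
python3 -c "
from st import *
state()
angle()
cv2.imwrite('pics/s3.png',cv2.resize(imaging.snapshot('scene')[130:250,130:290,::-1],(800,600),interpolation=cv2.INTER_CUBIC))
from gen import *
rows((-23.8,-47.3),9.52-(2*np.pi+4*19/44)+2*np.pi+4*19/44+np.linspace(.2,2.,10),a=10,b=9,c=(-3,1.3),d=3)"
```

```text
12.6 rel wheel [-26.  -49.2] z 51.7 F stage [-3.3 -5.5] -1.6
line angle deg 169.6 peak 69.7 2nd 2.6 hub off 0.0 9.0
[[-0.81, -0.13, 0.0, 0.0], [-0.86, -0.01, 0.0, 0.0], [-0.88, -0.0, 0.0, 0.0], [-0.86, 0.01, 0.0, 0.0], [-0.8, 0.15, 0.0, 0.0], [-0.76, 0.3, 0.0, 0.0], [-0.69, 0.45, 0.0, 0.0], [-0.58, 0.58, 0.0, 0.0], [-0.46, 0.68, 0.0, 0.0], [-0.31, 0.75, 0.0, 0.0]] cmd [ 46.3 -19.5] target wheel F dir [ 46.3 -19.5]
```

View pics/s3.png

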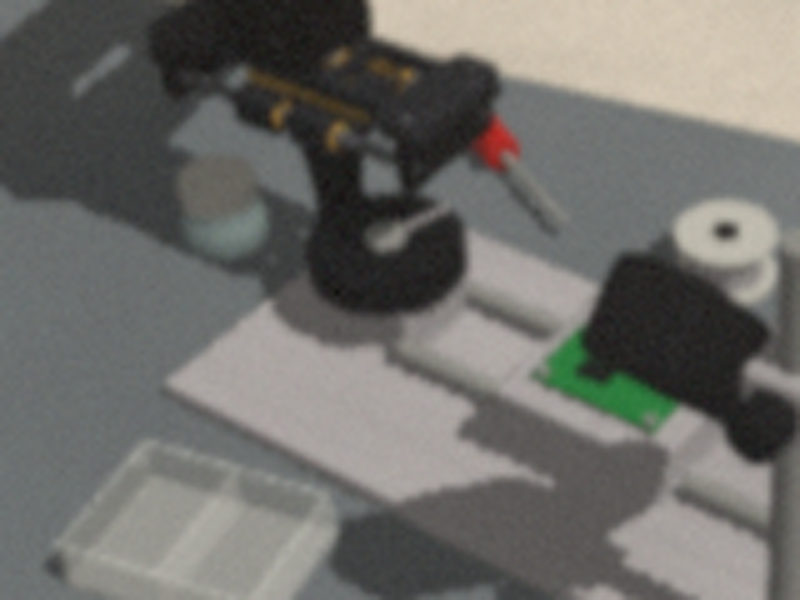

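Line points up-right in the picture (hub (385,235) to (450,205)), matching about 170°, so the wheel stands at 530°. It needs 190° more.

>>> drive_tool:
  commands:
    - [[-0.81, -0.13, 0, 0], [-0.86, -0.01, 0, 0], [-0.88, 0, 0, 0], [-0.86, 0.01, 0, 0], [-0.8, 0.15, 0, 0], [-0.76, 0.3, 0, 0], [-0.69, 0.45, 0, 0], [-0.58, 0.58, 0, 0], [-0.46, 0.68, 0, 0], [-0.31, 0.75, 0, 0]]

```text
clock: 13.7
eef_pos: [606.6, -133.6, 52.8]
ee_rot: [0.003, 0.089, 0.996, -0.002]
force: [10.4, -6.8, -9.1]
finger_gap: 0.008
grip_force: 6.3
```

```bash
python3 -c "
from st import *
state()
angle()
from gen import *
rows((46.3,-19.5),11.52+np.linspace(.2,1.0,5),a=10,b=9,c=(-3,1.3),d=3)"
```

```text
13.7 rel wheel [ 49.  -22.2] z 52.8 F stage [11.4 -4.9] -9.1
line angle deg 314.8 peak 23.3 2nd 7.0 hub off -10.0 -10.0
[[-0.15, 0.81, 0.0, 0.0], [-0.02, 0.85, 0.0, 0.0], [-0.0, 0.88, 0.0, 0.0], [0.02, 0.85, 0.0, 0.0], [0.16, 0.8, 0.0, 0.0]] cmd [46.2 22.4] target wheel F dir [46.2 22.4]
```

>>> drive_tool:
  commands:
    - [[-0.15, 0.81, 0, 0], [-0.02, 0.85, 0, 0], [0, 0.88, 0, 0], [0.02, 0.85, 0, 0], [-0.5, 0, 0, 0], [-1.5, 0, 0, 0], [-1.5, 0, 0, 0], [0, 0, -3, 0], [0, 0, -3, 0], [0, 0, -3, 0]]

```text
clock: 14.75
eef_pos: [645.1, -103.7, 142.8]
ee_rot: [-0.001, 0.088, 0.996, -0.0]
force: [0.7, -0.6, -0.9]
finger_gap: 0.003
grip_force: 0.0
```

>>> drive_tool:
  commands:
    - [[2, 2.5, 0, 0], [2, 2.5, 0, 0], [2, 0, 0, 0], [2, 0, 0, 0], [0, 0, 0, 0], [0, 0, 0, 0], [0, 0, 0, 0], [0, 0, 0, 0], [0, 0, 0, 0], [0, 0, 0, 0]]

```text
clock: 15.75
eef_pos: [575.9, -40.0, 142.4]
ee_rot: [-0.0, 0.088, 0.996, -0.0]
force: [0.2, -0.3, -0.2]
finger_gap: 0.005
grip_force: 0.0
```

```bash
python3 -c "
from st import *
state()
angle()
cv2.imwrite('pics/s4.png',cv2.resize(imaging.snapshot('scene')[130:250,130:290,::-1],(800,600),interpolation=cv2.INTER_CUBIC))
for c in('scene','top'):
  imaging.snapshot(c)
  for d in imaging.mark_of(c,'push_face')[:1]: print(c,d['conf'],np.round(onz(c,d['position'],48)))"
```

```text
15.75 rel wheel [ 2.3 64.4] z 142.4 F stage [ 0.2 -0.3] -0.2
line angle deg 338.1 peak 33.4 2nd 3.8 hub off 0.0 5.0
scene 0.59 [585.  24.  48.]
top 0.72 [600.  13.  48.]
```

View pics/s4.png

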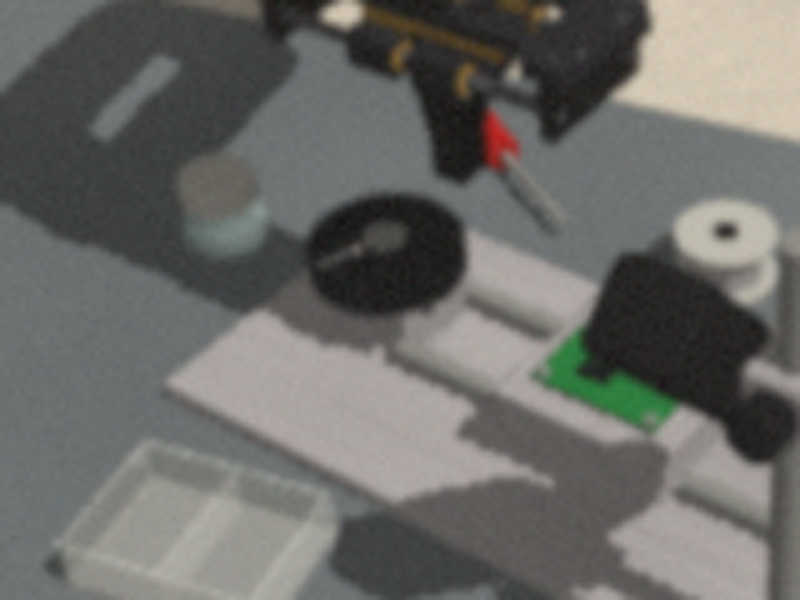

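The wheel reads 338°, which is 698° in total (12.2 rad) and inside the window. The line in the picture, hub (383,235) to (318,268), agrees. Next the tip goes down behind the carriage at stage x -30, which keeps the gripper body clear of the microscope.

>>> drive_tool:
  commands:
    - [[1.75, 0.9, 0, 0], [1.75, 0.85, 0, 0], [0, 0, 3, 0], [0, 0, 3, 0], [0, 0, 2.7, 0], [0, 0, 1, 0], [0, 1, 0, 0], [0, 1, 0, 0], [0, 0.5, 0, 0], [0, 0, 0, 0]]

```text
clock: 17.05
eef_pos: [550.0, 9.2, 47.1]
ee_rot: [0.001, 0.087, 0.996, 0.0]
force: [-0.2, -0.7, 0.3]
finger_gap: 0.005
grip_force: 0.0
```

>>> drive_tool:
  commands:
    - [[0, 0.6, 0, 0], [0, 0.7, 0, 0], [0, 0.7, 0, 0], [0, 0.7, 0, 0], [0, 0.7, 0, 0], [0, 0.7, 0, 0], [0, 0.7, 0, 0], [0, 0.7, 0, 0], [0, 0.7, 0, 0], [0, 0.7, 0, 0]]

```text
clock: 18.05
eef_pos: [560.8, 76.7, 45.4]
ee_rot: [-0.0, 0.088, 0.996, -0.0]
force: [1.9, -3.3, -0.2]
finger_gap: 0.004
grip_force: 1.6
```

```bash
python3 -c "
from st import *
state()"
```

```text
18.05 rel wheel [-33.3 176.6] z 45.4 F stage [ 2.5 -2.9] -0.2
```

>>> drive_tool:
  commands:
    - [[0, 0.5, 0, 0], [0, 0.5, 0, 0], [0, 0.5, 0, 0], [0, 0.4, 0, 0], [0, 0.3, 0, 0], [0, 0.2, 0, 0], [0, 0.2, 0, 0], [0, 0.2, 0, 0], [0, 0, 0, 0], [0, 0, 0, 0]]

```text
clock: 19.05
eef_pos: [565.4, 102.9, 45.4]
ee_rot: [-0.0, 0.088, 0.996, -0.001]
force: [1.2, -6.0, 0.3]
finger_gap: 0.009
grip_force: 3.0
```

```bash
python3 -c "
from st import *
state()"
```

```text
19.05 rel wheel [-33.4 203.2] z 45.4 F stage [ 2.3 -5.6] 0.3
```

Force is just starting to rise at about the expected end position. A little further will confirm the stop.

>>> drive_tool:
  commands:
    - [[0, 0.1, 0, 0], [0, 0.1, 0, 0], [0, 0.1, 0, 0], [0, 0.1, 0, 0], [0, 0, 0, 0], [0, 0, 0, 0], [0, 0, 0, 0], [0, 0, 0, 0], [0, 0, 0, 0], [0, 0, 0, 0]]

```text
clock: 20.05
eef_pos: [565.5, 103.0, 45.4]
ee_rot: [-0.001, 0.088, 0.996, -0.004]
force: [-2.8, -20.1, 3.9]
finger_gap: 0.004
grip_force: 10.3
```

```bash
python3 -c "
from st import *
state()"
```

```text
20.05 rel wheel [-33.3 203.3] z 45.4 F stage [  0.8 -20.3] 3.9
```

The carriage is hard against the stop: 20 N with no movement. Backing off and lifting.

>>> drive_tool:
  commands:
    - [[0, -0.5, 0, 0], [0, -1.5, 0, 0], [0, -3, 0, 0], [0, -3, 0, 0], [0, 0, -3, 0], [0, 0, -3, 0], [0, 0, -4, 0], [3, 0, -3, 0], [4, 0, 0, 0], [4, 0, 0, 0]]

```text
clock: 21.05
eef_pos: [443.4, 48.5, 176.6]
ee_rot: [0.001, 0.088, 0.996, 0.001]
force: [-0.3, 0.1, -0.1]
finger_gap: 0.002
grip_force: 0.0
```

>>> drive_tool:
  commands:
    - [[4, 0, 0, 0], [4, 0, 0, 0], [2, 0, 0, 0], [0, 0, 0, 0], [0, 0, 0, 0], [0, 0, 0, 0], [0, 0, 0, 0], [0, 0, 0, 0], [0, 0, 0, 0], [0, 0, 0, 0]]

```text
clock: 22.05
eef_pos: [345.7, 65.7, 175.4]
ee_rot: [-0.0, 0.088, 0.996, -0.0]
force: [0.4, 0.2, -0.4]
finger_gap: 0.001
grip_force: 0.0
```

```bash
python3 -c "
from st import *
state()
angle()
cv2.imwrite('pics/t5.png',cv2.resize(imaging.snapshot('top')[:,:,::-1],(800,600),interpolation=cv2.INTER_CUBIC))"
```

```text
22.05 rel wheel [-243.   127.7] z 175.4 F stage [0.3 0.3] -0.4
line angle deg 340.0 peak 63.4 2nd 5.3 hub off 0.0 4.0
```

View pics/t5.png

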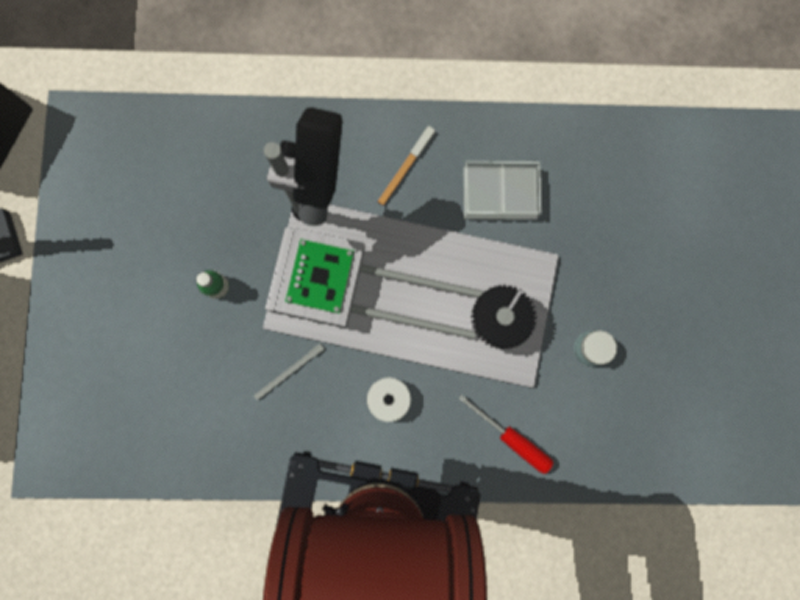

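The carriage is home, with the board at (320,275) by the stop. The wheel line at (505,316)→(520,292) is about 20° short of two turns, and the loose things are where they started.

```bash
python3 -c "
from rig import r
print(r.job_done())"
```

```text
the job is handed in; nothing more can be done
None
```

I loosened the lock wheel to about 700° (12.2 rad, inside the 10.99–14.14 window), then pushed the carriage hard against the end stop; the loose things look unmoved, the arm was clear, and I handed the job in at about 22 s, but no verdict was returned.

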